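Unhook the yellow sample bin and stand it on the balance

ROBOT

A 6-joint arm with a two-finger parallel gripper is mounted at the origin on the work surface. World frame = base frame: x ahead of the robot, y to its left, z up, the work surface at z = 0. Lengths are in m, angles in rad, forces in N, time in s.
With the tool pointing down it reaches from about 0.3 to 0.875 m from the base axis. Payload 6.4 kg.
Tool frame: the origin (TCP) lies at the centre of the arm's flange, where the gripper is bolted on; the fingertips stand 166 mm ahead of it and the grasp point (between the pads) lies 147 mm ahead of it; z points along the fingers, y is the line along which they close (so a half turn about z gives the same grasp; the last joint's range is limited). The gripper opens to 88 mm and grips with 3 to 60 N. Pads are 18 mm wide; open, the fingers measure 123 mm over their backs; the gripper's body (75 mm by 187 mm) begins 45 mm behind the grasp point.
Start: joints at [1.129, 0.181, 1.607, -0, 1.354, -0.206], TCP at [0.134, 0.559, 0.405] pointing down, gripper open.
Joint ranges: [-2.99, 2.99], [-0.89, 2.07], [0.3, 2.58], [-1.14, 4.28], [0, 2.63], [-3.12, 3.12]. Speed limits (rad/s): [2.57, 2.57, 3.01, 3.14, 3.14, 3.14].

INTERFACE

Orientations are given as [roll, pitch, yaw] about the fixed x, y, z axes, in that order (R = Rz(yaw) Ry(pitch) Rx(roll)).
In Python, from plant import bot gives the robot as it stands.
- The arm moves only by the tool send_rows, never from a script. Its arguments are lists of equal length, an entry for each row: "delta_pos": the shift along the tool's x, y, z in mm, a list of three; "twist": the turn about the tool's z in degrees. A call has 1 to 20 rows; each row shifts and turns the commanded pose from where the row before left it, along the tool's axes as they then stand; what a row does not reach is not made up. A row lasts 1/10 s, in which the tool goes at most 50 mm and 8.59 degrees, less where a joint would pass 70% of its speed; a pose out of reach is approached as far as the arm can. A call with a gripper value outside its range is refused whole. "claw" is the opening, from -1 (shut) to 1 (fully open), set as the call begins (left out, the last holds). The fingers move at their own pace and stop on an object; "grip_force" is the grip in N (left out, the last holds). Time passes only in rows, so rows that do not move let the fingers close. It gives the time, the measured TCP pose, the force, the opening and the grip force at its end, in the units of the state.
- bot.sense(): the state, without advancing time (a new reading comes with each control period).
- bot.read_camera(name): name is "scene" or "top"; returns the picture (480x640x3 uint8, blue, green, red); there is no depth.
- bot.camera_params(name): a dict with "K" (3x3 intrinsics, pixels), "cam_to_world" (4x4, takes a point from camera to world coordinates). Camera axes: x right, y up, looking along -z (the intrinsics and any distortion apply to the point x, -y, -z); pixel columns grow to the right and rows downward; lengths in m; the calibration is good to about 2 mm. A picture is of the moment at which its call begins. camera_params takes no time and is no camera call.
- bot.job_done(): hands the job in; it is judged then, once.
The state is a dict: "t": time; "joint_positions": joint angles; "qd": joint speeds; "effort": joint torques, N m; "ee_pos": TCP position; "tcp_rot": TCP orientation; "ft_force": force on the tool from outside, world axes, zero at the start; "moment": the same for the moment, N m; "opening": finger opening in m; "gripper_force": force on a finger pad.
Only numpy, scipy, OpenCV 4.12 (cv2) and the standard library are available. Lean on these libraries where they do the work, as an engineer would, in place of code of your own. Each camera call takes 0.05 s, during which the arm holds its last target. There are 200 camera calls.

TASK

Take the empty yellow sample bin off the hanging board: slide it straight up along its keyhole slot until the stud's head is in the wide end, draw it away from the board off the stud, and set it down upright in the middle of the balance's round pan, without dropping it, so that it can be tared. Leave the blue and the green bin hanging where they are.

Things in the scene. Friction and masses are not known exactly. Their poses are not given: they have to be found in the camera images.
- bin_yellow: Yellow open bin, 70x70x70 mm, 0.2 kg, hung on a stud. Origin: underside centre, z up, +x square to the board. Black handle bar along x over it: 70 long, 14 wide, 16 high, middle 98 above origin, 20 of air below. Keyhole plate 51 behind (+x), wide end BELOW: raise 23-41 mm (best 32), then over 12 mm along -x (off the board) frees it; else the stud holds. Weight alone keeps it hung.
- bin_blue: Blue bin of the same make, on another stud; leave alone. Origin and axes as for yellow. The three hang in any order, 105 mm apart, undersides about 39 mm above the table, leaning about 2 degrees, on an upright white board 340 mm long, 150 mm high, fixed to the table; its studded face looks away from the robot (+x, turned up to 17 degrees).
- bin_green: Green bin of the same make, on another stud; leave alone. Origin and axes as for yellow. Each bin's steel keyhole plate (4 mm) has an upright slot 11 mm wide and 18 mm long over a 36 x 36 mm opening; each stud has a shank 8 mm thick and a head 18 mm wide whose front is 10 mm off the board.
- pan (a point): Centre of the top face of the balance's round steel pan, 130 mm across, level, rigid, 68 mm above the table. The balance is a low white box, 200 x 170 mm, 45 mm high, fixed to the table. z up.

How it is judged:
By the outcome, as a careful person would: the job done as asked, in the order asked, and still so for the second after the job is handed in, with the robot touching nothing.
It also fails if it takes over 43 s, if anything falls off the work surface, if the arm or the gripper's body presses on something with over 40 N, if the wrist force passes 120 N, or if a joint passes its speed limit or range.

## Working session

There is one attempt and no reset: what is moved stays moved. The work goes in short steps, Python scripts to look and compute and a tool call to move; the robot and the scene stay as the last step left them, time stands still between calls to the robot, and variables do not carry over. Pictures are saved under pics/ and viewed, at most 10 in all, crops included, and the job is handed in when it is done.

Besides the shell and the picture viewer there is one more tool, called after "Emit:" as name([rows], argument=value, ...), one row to a line, values as JSON. send_rows: Moves the arm, as the interface text tells. Its arguments: {"type":"object","properties":{"delta_pos":{"type":"array","items":{"type":"array","items":{"type":"number"}}},"twist":{"type":"array","items":{"type":"number"}},"claw":{"type":"number"},"grip_force":{"type":"number"}},"required":["delta_pos","twist"]}

```bash
mkdir -p pics; python3 - <<'E'
from plant import bot
import cv2
for n in("scene","top"):
    cv2.imwrite(f"pics/{n}0.png",bot.read_camera(n)); p=bot.camera_params(n); print(n,p)
print(bot.sense())
E
```

```text
scene {'K': array([[587.90268502,   0.        , 328.36400255],
       [  0.        , 587.90268502, 231.69852916],
       [  0.        ,   0.        ,   1.        ]]), 'cam_to_world': array([[-0.35136984, -0.78673917,  0.5075241 ,  1.12588208],
       [ 0.93620181, -0.29056923,  0.19772633,  0.17189445],
       [-0.00808816,  0.54462005,  0.8386439 ,  1.08608061],
       [ 0.        ,  0.        ,  0.        ,  1.        ]])}
top {'K': array([[555.48348841,   0.        , 310.51955329],
       [  0.        , 555.48348841, 237.3540744 ],
       [  0.        ,   0.        ,   1.        ]]), 'cam_to_world': array([[-1.72846710e-03,  9.95318368e-01, -9.66351863e-02,
         3.98543963e-01],
       [-9.99959371e-01, -8.65378405e-04,  8.97261009e-03,
        -5.78184992e-02],
       [ 8.84697763e-03,  9.66467690e-02,  9.95279425e-01,
         1.19455382e+00],
       [ 0.00000000e+00,  0.00000000e+00,  0.00000000e+00,
         1.00000000e+00]])}
{'t': 0.1, 'joint_positions': array([ 1.12867750e+00,  1.81461672e-01,  1.60786868e+00, -7.41152747e-06,
        1.35379052e+00, -2.06329832e-01]), 'qd': array([ 3.16875215e-04,  6.79880450e-07, -3.58467001e-03,  1.49543666e-03,
       -1.26950607e-03,  1.21568034e-03]), 'effort': array([ 7.91349557e-04, -4.34813190e+01, -3.42692828e+01,  7.05998763e-02,
        3.40218761e-02,  4.94052426e-07]), 'ee_pos': array([0.13423308, 0.55889224, 0.40392189]), 'tcp_rot': array([-3.14009537e+00, -3.06002543e-04,  2.90580503e+00]), 'ft_force': array([ 1.27299554, -0.64371224, -0.1089382 ]), 'moment': array([ 0.02255898, -0.0606072 , -0.04016319]), 'gripper_force': 0.0, 'opening': 0.08826933742428922}
```

View pics/scene0.png

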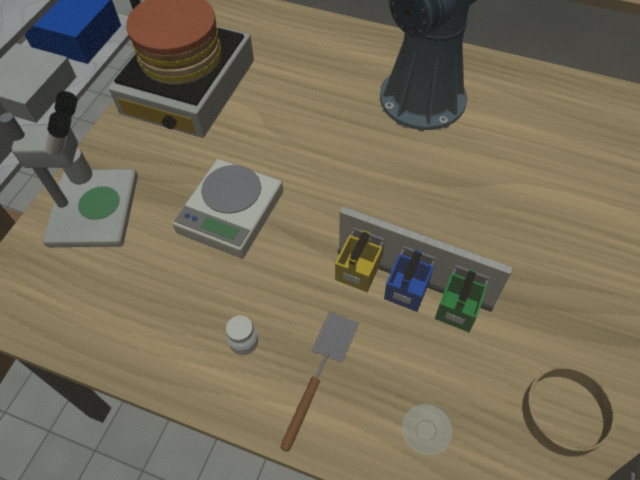

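View pics/top0.png

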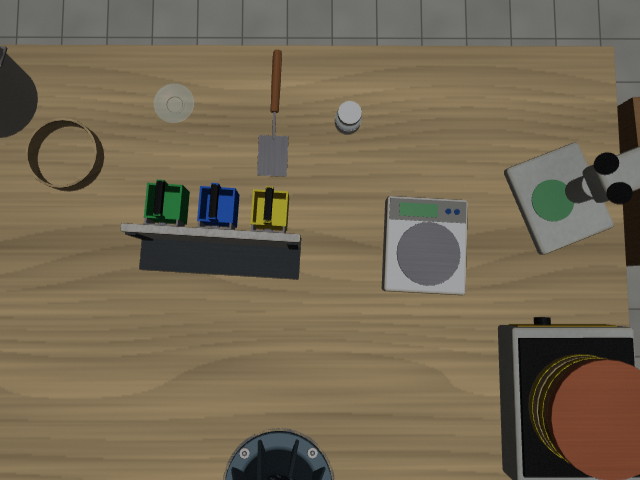

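The scene view shows yellow (360,260), blue and green hanging on the board, and the balance pan at (231,188). The top view shows the yellow bin at (270,208) and the pan at (429,253). Next I'll enlarge both.

```bash
python3 - <<'E'
import cv2
a=cv2.imread("pics/top0.png")[170:250,110:310]; cv2.imwrite("pics/tc.png",cv2.resize(a,None,fx=4,fy=4,interpolation=cv2.INTER_CUBIC))
a=cv2.imread("pics/scene0.png")[200:300,320:420]; cv2.imwrite("pics/sc.png",cv2.resize(a,None,fx=6,fy=6,interpolation=cv2.INTER_CUBIC))
E
```

```text
(no output)
```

View pics/tc.png

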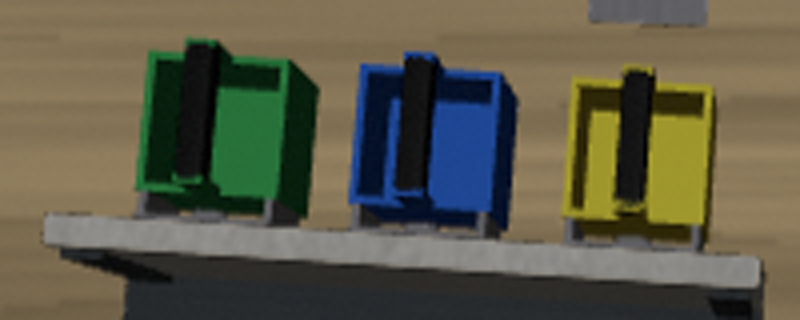

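View pics/sc.png

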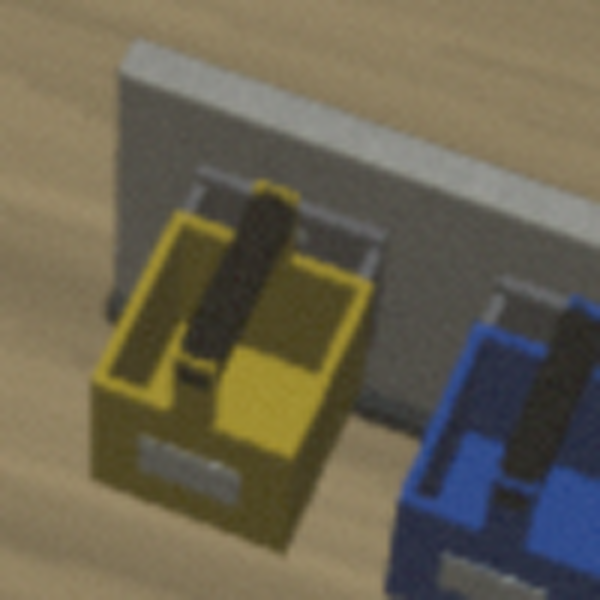

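The crops show the yellow handle top centred at about (634,136) in the top crop and (243,274) in the scene crop. The front top edge of the board runs from (45,215) to (758,257).

```bash
cat > h.py <<'E'
from plant import bot
import numpy as np, cv2
def ray(n,u,v):
    p=bot.camera_params(n);K=p["K"];T=p["cam_to_world"]
    d=np.linalg.inv(K)@[u,v,1]; return T[:3,3],T[:3,:3]@(d*[1,-1,-1])
def onz(n,u,v,z):
    o,d=ray(n,u,v); return o+d*(z-o[2])/d[2]
def tri(a,b):
    (o1,d1),(o2,d2)=ray("top",*a),ray("scene",*b)
    s=np.linalg.lstsq(np.c_[d1,-d2],o2-o1,rcond=None)[0]
    p,q=o1+s[0]*d1,o2+s[1]*d2; return (p+q)/2,p-q
def T(x,y): return ((x+.5)/4-.5+110,(y+.5)/4-.5+170)
def S(x,y): return ((x+.5)/6-.5+320,(y+.5)/6-.5+200)
E
python3 - <<'E'
from h import *
np.set_printoptions(precision=4,suppress=True)
print("handle tri",*tri(T(634,136),S(243,274)), onz("top",*T(634,136),.145),onz("scene",*S(243,274),.145))
for (x,y) in((639.5,70),(629,202)): print("h end",onz("top",*T(x,y),.145))
for (x,y) in((277.5,196),(208,351)): print("h end scene",onz("scene",*S(x,y),.145))
print("h ends tri",tri(T(639.5,70),S(208,351)),tri(T(629,202),S(277.5,196)))
a,b=onz("top",*T(45,215),.15),onz("top",*T(758,257),.15); print("board",a,b,np.linalg.norm(a-b),np.degrees(np.arctan2(*(a-b)[:2])))
for n,roi in(("top",(390,215,470,292)),("scene",(195,160,270,220))):
    im=cv2.imread(f"pics/{n}0.png"); x0,y0,x1,y1=roi
    g=cv2.cvtColor(im,cv2.COLOR_BGR2GRAY)[y0:y1,x0:x1]; m=cv2.threshold(g,0,255,cv2.THRESH_BINARY_INV+cv2.THRESH_OTSU)[1]
    m=cv2.morphologyEx(m,cv2.MORPH_OPEN,np.ones((9,9)))
    c=max(cv2.findContours(m,0,1)[0],key=cv2.contourArea); e=cv2.fitEllipse(c); print(n,e)
    print("pan",onz(n,e[0][0]+x0,e[0][1]+y0,.068))
E
```

```text
handle tri [0.5647 0.0151 0.1451] [ 0.001  -0.0031 -0.0001] [0.5652 0.0135 0.145 ] [0.5641 0.0166 0.145 ]
h end [0.5971 0.0111 0.145 ]
h end [0.5335 0.0157 0.145 ]
h end scene [0.5328 0.0175 0.145 ]
h end scene [0.5943 0.0155 0.145 ]
h ends tri (array([0.596 , 0.0134, 0.1467]), array([ 0.0015, -0.0049, -0.    ])) (array([0.5332, 0.0166, 0.1451]), array([ 0.0006, -0.0018, -0.0001]))
board [0.5268 0.2908 0.15  ] [ 0.5066 -0.0457  0.15  ] 0.3371423315454559 3.43592471644448
top ((38.750240325927734, 32.273582458496094), (70.68199920654297, 74.7354736328125), 71.78206634521484)
pan [ 0.4874 -0.3089  0.068 ]
scene ((36.05778503417969, 28.634496688842773), (47.34135818481445, 59.61309051513672), 77.4124755859375)
pan [ 0.4786 -0.3056  0.068 ]
```

Emit:
send_rows([
  [0, 0, 0],
  [0, 0, 0],
  [-12, -14, 0],
  [-26, -29, 0],
  [-26, -29, 0],
  [-26, -29, 0],
  [-26, -29, 0],
  [-26, -29, 0],
  [-26, -29, 0],
  [-26, -29, 0],
  [-26, -29, 0],
  [-26, -29, 0],
  [-26, -29, 0],
  [-26, -29, 0],
  [-26, -29, 0],
  [-26, -29, 0],
  [-26, -29, 0],
  [-26, -29, 0],
  [-26, -29, 0],
  [-26, -29, 0],
], twist=[-5, -5, 0, 0, 0, 0, 0, 0, 0, 0, 0, 0, 0, 0, 0, 0, 0, 0, 0, 0], claw=1)

```text
t: 2.1
ee_pos: [0.5566, 0.0229, 0.4044]
tcp_rot: [-3.141, -0.001, 3.077]
ft_force: [0.3, 0.5, 0.1]
opening: 0.0881
gripper_force: 0.0
```

```bash
python3 - <<'E'
import cv2
a=cv2.imread("pics/top0.png")[185:305,375:475]; a=cv2.resize(a,None,fx=4,fy=4,interpolation=cv2.INTER_CUBIC)
b=cv2.imread("pics/scene0.png")[155:235,180:280]; b=cv2.resize(b,None,fx=4,fy=4,interpolation=cv2.INTER_CUBIC)
b=cv2.copyMakeBorder(b,0,160,0,0,cv2.BORDER_CONSTANT)
cv2.imwrite("pics/pan.png",cv2.hconcat([a,b]))
E
```

```text
(no output)
```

View pics/pan.png

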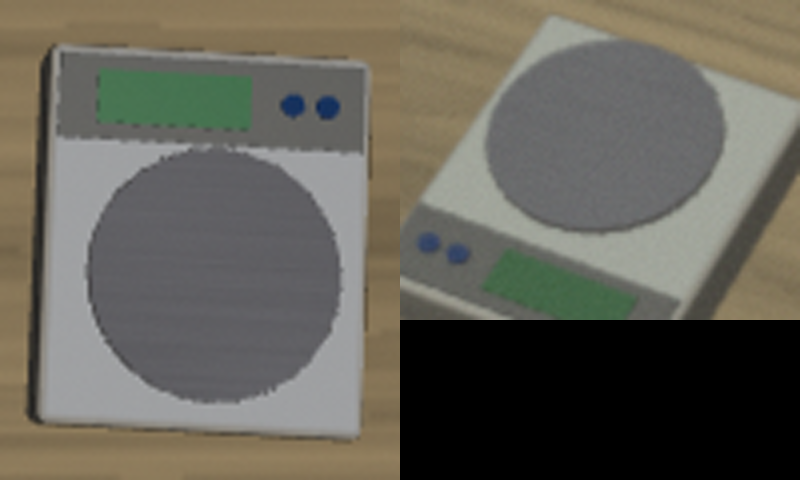

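The pan's top face is centred at (214,275) in the left half of the picture and at (206,135) in the right half (scene).

```bash
python3 - <<'E'
from h import *
a=(428.1,253.4);b=(231.1,188.4)
print(onz("top",*a,.068),onz("scene",*b,.068),tri(a,b))
E
```

```text
[ 0.47489703 -0.30729736  0.068     ] [ 0.47797503 -0.30575073  0.068     ] (array([ 0.47513175, -0.30809354,  0.06347202]), array([ 1.37830268e-04, -3.91817368e-04,  9.61107331e-05]))
```

Emit:
send_rows([
  [0, 0, 20],
  [0, 0, 20],
  [0, 0, 10],
  [0, 0, 0],
  [0, 0, 0],
], twist=[0, 0, 0, 0, 0])

```text
t: 2.6
ee_pos: [0.5563, 0.0252, 0.3552]
tcp_rot: [-3.141, 0.0, 3.08]
ft_force: [-0.6, -0.5, 0.3]
opening: 0.088
gripper_force: 0.0
```

Emit:
send_rows([
  [-4.5, -5, 0],
  [-4.5, -4.6, 0],
  [0, 0, 15],
  [0, 0, 15],
  [0, 0, 15],
  [0, 0, 10],
  [0, 0, 8],
  [0, 0, 7],
  [0, 0, 0],
  [0, 0, 0],
], twist=[0, 0, 0, 0, 0, 0, 0, 0, 0, 0])

```text
t: 3.6
ee_pos: [0.565, 0.0151, 0.2849]
tcp_rot: [-3.142, 0.0, 3.08]
ft_force: [1.3, 0.6, 0.1]
opening: 0.0881
gripper_force: 0.0
```

```bash
python3 - <<'E'
from h import *
a=bot.read_camera("top")[150:260,200:340];b=bot.read_camera("scene")[190:300,310:450]
f=lambda x:cv2.resize(x,None,fx=2.8,fy=2.8,interpolation=cv2.INTER_CUBIC)
cv2.imwrite("pics/g1.png",cv2.hconcat([f(a),f(b)]))
E
```

```text
(no output)
```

View pics/g1.png

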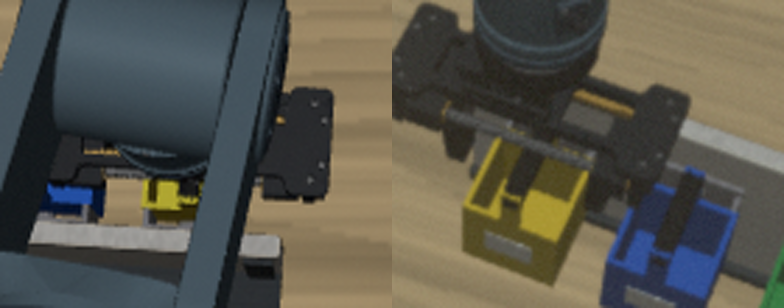

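The gripper straddles the yellow handle: the fingers are on both sides, clear of the blue bin and the board. I'll close it now.

Emit:
send_rows([
  [0, 0, 0],
  [0, 0, 0],
  [0, 0, 0],
  [0, 0, 0],
  [0, 0, 0],
  [0, 0, 0],
  [0, 0, 0],
  [0, 0, 0],
  [0, 0, 0],
  [0, 0, 0],
], twist=[0, 0, 0, 0, 0, 0, 0, 0, 0, 0], claw=-1, grip_force=25)

```text
t: 4.7
ee_pos: [0.5648, 0.0152, 0.2847]
tcp_rot: [3.141, 0.0, 3.08]
ft_force: [0.3, 0.5, -0.7]
opening: 0.0138
gripper_force: 25.0
```

Emit:
send_rows([
  [0, 0, -2],
  [0, 0, -3],
  [0, 0, -3],
  [0, 0, -3],
  [0, 0, -3],
  [0, 0, -2],
  [0, 0, 0],
  [0, 0, 0],
], twist=[0, 0, 0, 0, 0, 0, 0, 0])

```text
t: 5.5
ee_pos: [0.5648, 0.0151, 0.3008]
tcp_rot: [-3.142, 0.0, 3.08]
ft_force: [0.4, -0.2, -1.9]
opening: 0.0136
gripper_force: 25.0
```

Emit:
send_rows([
  [0, 0, -3],
  [0, 0, -3],
  [0, 0, -3],
  [0, 0, -3],
  [0, 0, -3],
  [0, 0, -1],
  [0, 0, 0],
  [0, 0, 0],
], twist=[0, 0, 0, 0, 0, 0, 0, 0])

```text
t: 6.3
ee_pos: [0.5648, 0.0151, 0.3167]
tcp_rot: [-3.142, -0.0, 3.08]
ft_force: [0.7, -0.6, -2.2]
opening: 0.0135
gripper_force: 25.0
```

```bash
python3 - <<'E'
from h import *
b=bot.read_camera("scene")[190:300,310:450]
cv2.imwrite("pics/g2.png",cv2.resize(b,None,fx=5,fy=5,interpolation=cv2.INTER_CUBIC))
E
```

```text
(no output)
```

View pics/g2.png

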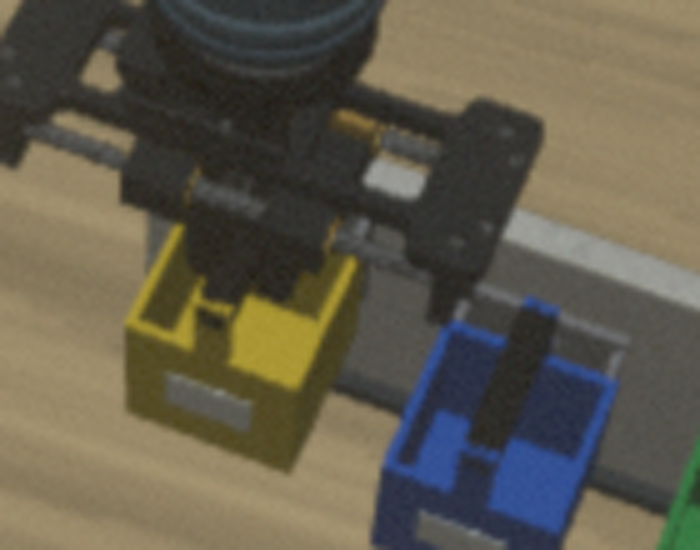

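The bin came up 32 mm with the handle, and the wrist reads only its own weight. Next I'll draw it off along tool -x.

Emit:
send_rows([
  [-1, 0, 0],
  [-2, 0, 0],
  [-3, 0, 0],
  [-3, 0, 0],
  [-3, 0, 0],
  [-3, 0, 0],
  [0, 0, 0],
], twist=[0, 0, 0, 0, 0, 0, 0])

```text
t: 7.05
ee_pos: [0.5802, 0.0141, 0.3167]
tcp_rot: [-3.142, 0.0, 3.08]
ft_force: [-0.7, -0.4, -1.7]
opening: 0.0137
gripper_force: 25.0
```

Emit:
send_rows([
  [-4, 0, 0],
  [-8, 0, 0],
  [-11, 0, 0],
  [-8, 0, -4],
  [-4, 0, -10],
  [0, 0, -14],
  [0, -5, -8],
  [2, -10, -4],
  [5, -15, 0],
  [7, -20, 0],
  [8, -24, 0],
  [10, -26, 0],
  [10, -26, 0],
  [10, -26, 0],
  [10, -26, 0],
  [10, -26, 0],
  [10, -26, 0],
  [10, -26, 0],
  [8, -20, 0],
  [6, -15, 0],
], twist=[0, 0, 0, 0, 0, 0, 0, 0, 0, 0, 0, 0, 0, 0, 0, 0, 0, 0, 0, 0])

```text
t: 9.05
ee_pos: [0.4894, -0.2738, 0.3563]
tcp_rot: [3.141, -0.001, 3.078]
ft_force: [-0.1, -0.1, -2.1]
opening: 0.0134
gripper_force: 25.0
```

Emit:
send_rows([
  [5, -12, 0],
  [4, -10, 0],
  [3, -6, 0],
  [0, 0, 0],
  [0, 0, 0],
], twist=[0, 0, 0, 0, 0])

```text
t: 9.55
ee_pos: [0.4776, -0.2987, 0.3566]
tcp_rot: [3.141, -0.0, 3.081]
ft_force: [0.7, -0.1, -2.2]
opening: 0.0136
gripper_force: 25.0
```

Emit:
send_rows([
  [0.3, -4, 0],
  [0.2, -4, 0],
  [0, 0, 7],
  [0, 0, 9],
  [0, 0, 9],
  [0, 0, 7],
  [0, 0, 4],
  [0, 0, 0],
  [0, 0, 0],
], twist=[0, 0, 0, 0, 0, 0, 0, 0, 0])

```text
t: 10.45
ee_pos: [0.4765, -0.3071, 0.3208]
tcp_rot: [-3.142, 0.0, 3.08]
ft_force: [0.3, -1.1, -1.8]
opening: 0.0134
gripper_force: 25.0
```

```bash
python3 - <<'E'
from h import *
f=lambda x:cv2.resize(x,None,fx=3,fy=3,interpolation=cv2.INTER_CUBIC)
a=bot.read_camera("scene")[130:260,170:300];b=bot.read_camera("top")[180:310,370:500]
cv2.imwrite("pics/p1.png",cv2.hconcat([f(a),f(b)]))
E
```

```text
(no output)
```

View pics/p1.png

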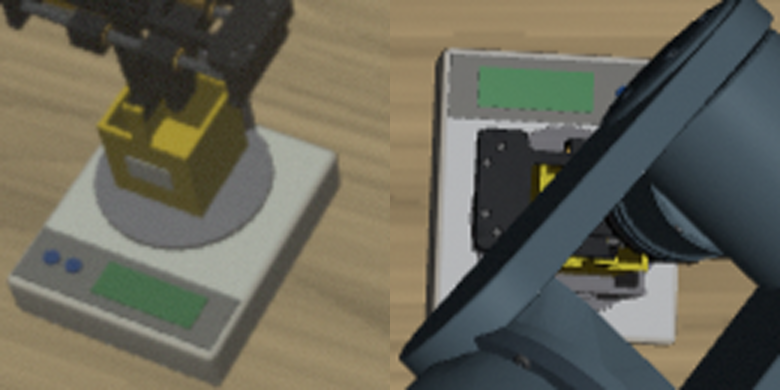

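The bin hovers centred over the pan, with its bottom corners at about (117,182) and (245,150) in the left crop, within about 2 mm of the pan's centre. I'll lower it until it touches.

Emit:
send_rows([
  [0, 0, 1.5],
  [0, 0, 1.5],
  [0, 0, 1],
  [0, 0, 1],
  [0, 0, 0],
  [0, 0, 0],
], twist=[0, 0, 0, 0, 0, 0])

```text
t: 11.15
ee_pos: [0.4764, -0.3071, 0.3157]
tcp_rot: [3.142, -0.0, 3.08]
ft_force: [0.4, 0.0, -1.4]
opening: 0.0133
gripper_force: 25.0
```

Emit:
send_rows([
  [0, 0, 0.5],
  [0, 0, 0.5],
  [0, 0, 0.5],
  [0, 0, 0],
  [0, 0, 0],
], twist=[0, 0, 0, 0, 0])

```text
t: 11.65
ee_pos: [0.4765, -0.3071, 0.3147]
tcp_rot: [-3.141, 0.0, 3.08]
ft_force: [-1.7, 1.3, 3.6]
opening: 0.0133
gripper_force: 25.0
```

Contact: the vertical force swung from -1.4 N to +3.6 N. I'll ease the grip so the bin settles, then open.

Emit:
send_rows([
  [0, 0, 0],
  [0, 0, 0.5],
  [0, 0, 0],
  [0, 0, 0],
], twist=[0, 0, 0, 0], grip_force=3)

```text
t: 12.05
ee_pos: [0.4764, -0.3071, 0.3138]
tcp_rot: [3.142, -0.0, 3.08]
ft_force: [-3.1, 2.6, 4.8]
opening: 0.014
gripper_force: 3.0
```

Emit:
send_rows([
  [0, 0, 0],
  [0, 0, 0],
  [0, 0, 0],
  [0, 0, 0],
  [0, 0, 0],
  [0, 0, 0],
  [0, 0, 0],
  [0, 0, 0],
], twist=[0, 0, 0, 0, 0, 0, 0, 0], claw=0.2)

```text
t: 12.85
ee_pos: [0.4764, -0.3071, 0.3137]
tcp_rot: [-3.142, -0.0, 3.08]
ft_force: [-0.0, 0.1, 1.0]
opening: 0.0525
gripper_force: 0.0
```

Emit:
send_rows([
  [0, 0, -5],
  [0, 0, -10],
  [0, 0, -20],
  [0, 0, -25],
  [0, 0, -25],
  [0, 0, -20],
  [20, 0, -10],
  [30, 0, 0],
  [30, 0, 0],
  [30, 0, 0],
  [30, 0, 0],
  [0, 0, 0],
  [0, 0, 0],
], twist=[0, 0, 0, 0, 0, 0, 0, 0, 0, 0, 0, 0, 0])

```text
t: 14.15
ee_pos: [0.3365, -0.2986, 0.4299]
tcp_rot: [-3.14, 0.002, 3.079]
ft_force: [0.2, 0.3, -0.1]
opening: 0.0531
gripper_force: 0.0
```

```bash
python3 - <<'E'
from h import *
a=bot.read_camera("scene")[120:330,160:500];b=bot.read_camera("top")[150:310,130:500]
f=lambda x:cv2.resize(x,(680,int(x.shape[0]*680/x.shape[1])),interpolation=cv2.INTER_CUBIC)
cv2.imwrite("pics/e.png",cv2.resize(cv2.vconcat([f(a),f(b)]),None,fx=.83,fy=.83))
E
```

```text
(no output)
```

View pics/e.png

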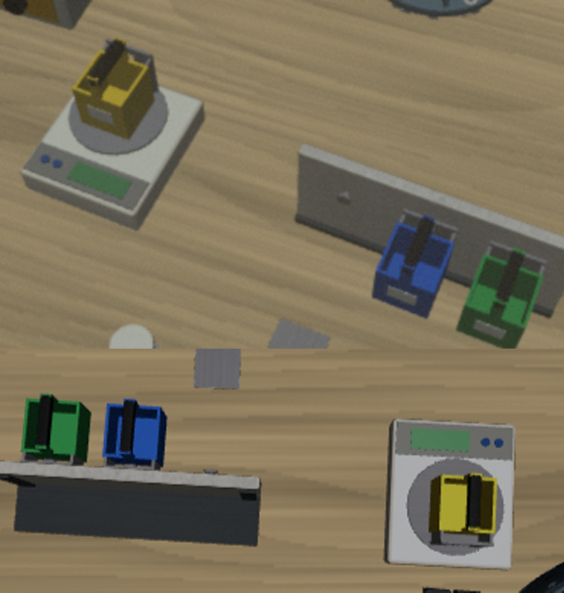

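The yellow bin stands upright and centred on the pan (rim at about (467,505) in the lower part, offset only by parallax). Blue and green still hang on the board, and the arm is clear.

```bash
python3 -c "
from plant import bot
print(bot.job_done())"
```

```text
the job is handed in; nothing more can be done
None
```

The yellow bin is off its stud and stands upright in the middle of the balance pan, the blue and green bins still hang on the board, and the job was handed in at about 14 s with the arm clear.

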